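# Fit the strainer lid in the mug and lift off its cover

## Task

Get the tea mug ready for pouring: pick up the nested lid set by the strainer's stem, cover and all, and lower it gently into the mug until the strainer's flange rests on the rim all round. Then let go of the stem and lift the cover alone by its collar, straight up, leaving the strainer seated undisturbed, and finish with the cover still held in the gripper, level and clear of the stem above the mug. Do not shove or tip the mug, and leave the glass, the shaker and the garlic alone.

Things in the scene. Friction and masses are not known exactly. Their poses are not given: they have to be found in the camera images.
- mug_rim (a point): Centre of the open mouth of a loose glazed mug (0.36 kg), at rim height, 90 mm above the table; z up. Outer diameter 81 mm, clear mouth at least 63 mm. The handle reaches out to 73 mm from this centre, toward (-0.63, -0.77) in the mug's own x, y, 12 to 72 mm below the rim. The only mug on the near half of the table (a like one far left at the back is out of reach).
- stem_grip (a point): Grip point of the strainer lid (the inner lid; round about z, steel, 0.14 kg), on the axis of its upright stem, 10 mm below the stem's top; z up. Stem 14 mm in diameter, top 93 mm above the foot of the basket, 61 mm above the flange's underside. It starts standing on its foot on the table with the cover nested on it.
- strainer_flange (a point): Centre of the underside of the strainer lid's flange (96 mm in diameter, 3 mm thick, edge lip up to 9 mm above this point), 51 mm below stem_grip. Below it a slotted basket, 54 mm in diameter, 32 mm high, with bevelled foot. Home in the mug, this point lies level with mug_rim and the basket hangs inside.
- collar_grip (a point): Centre of the collar of the cover, the outer lid (round about z, steel, 0.09 kg): a disc 84 x 4 mm lying loose in the strainer's dish with 2 mm play, and a collar, outside 36 mm, bore 26 mm, top 27 mm above the disc's underside; the point is 19 mm above it. The stem passes freely through. Nested it is 29 mm below stem_grip; clear of the stem from 29 mm above it.
- glass: Clear drinking glass, 79 mm in diameter, 100 mm high, loose; origin at the centre of its underside. Bystander.
- shaker: Salt shaker, 44 mm in diameter, 90 mm high, loose; origin at the centre of its underside. Bystander.
- garlic: Garlic bulb nearest the robot, 48 mm across and high, loose; origin at the centre of its underside. Bystander.
Not all that is in view belongs to the job. Leave any black, blue or purple look-alike of the part that bears collar_grip alone.

How it is judged:
By the outcome, as a careful person would: the job done as asked, in the order asked, and still so for the second after the job is handed in, while the arm keeps its last pose, push and grip.
It also fails if it takes over 51 s, if anything falls off the work surface, if the arm or the gripper's body presses on something with over 40 N, if the wrist force passes 120 N, or if a joint passes its speed limit or range.

## Robot

A 6-joint arm with a two-finger parallel gripper is mounted at the origin on a cart in front of the work surface, level with it; the furniture and walls round the work are solid. World frame = base frame: x ahead of the robot, y to its left, z up, the work surface at z = 0. Lengths are in m, angles in degrees, forces in N, time in s.
With the tool pointing down it reaches from about 0.375 to 0.925 m from the base axis. Payload 5.7 kg.
Tool frame: the origin (TCP) lies on the centre line of the jaws, within the pads' length; the fingertips stand 8 mm ahead of it and the grasp point (between the pads) lies 11 mm behind it; z points along the fingers, x is the direction in which the jaws open and shut, and the axes are right-handed (so a half turn about z gives the same grasp; the last joint's range is limited). The gripper opens to 88 mm and grips with 3 to 60 N. Pads are 20 mm wide; open, the fingers measure 115 mm over their backs; the gripper's body (75 mm by 178 mm) begins 61 mm behind the grasp point.
Start: joints at [-83.887, 20.558, 86.54, -0, 72.909, -6.595], TCP at [0.132, -0.585, 0.231] pointing down, gripper open.
Joint ranges: [-170.27, 170.27], [-57.76, 135], [12.27, 136.19], [-55.21, 235.2], [11.17, 155.16], [-170.74, 170.74]. Speed limits (degrees/s): [136.94, 136.94, 180, 180, 180, 180].

## Interface

Orientations are given as a 3x3 rotation matrix whose columns are the frame's x, y, z axes.
In Python, from rig import * gives the robot as it stands. The module is installed in compiled form; this text tells all that it offers.
- The arm moves only by the tool servo_tool, never from a script. Its argument "series" is a list of rows, each an object with "linear": the shift along the world's x, y, z in m, a list of three; "twist": the turn about the world's z in rad. A call has 1 to 10 rows; each row shifts and turns the commanded pose from where the row before left it; what a row does not reach is not made up. A row lasts 1/10 s, in which the tool goes at most 50 mm and 8.59 degrees, less where a joint would pass 70% of its speed; a pose out of reach is approached as far as the arm can. A call is refused whole if a number of a shift passes 0.05 or a number of a turn 0.15, either way. A call with a gripper value outside its range is refused whole. "hand" is the gripper's target within -1 to 1 (shut at 1, half-way at 0, fully open at -1), set as the call begins (left out, the last holds). The fingers move at their own pace and stop on an object; the grip force is fixed at half the most. Time passes only in rows, so rows that do not move let the fingers close. It gives the time, the measured TCP pose, the force and the opening at its end, in the units of the state.
- sense(): the state, without advancing time (a new reading comes with each control period).
- capture(name): name is "scene" or "top" or "wrist"; returns the picture (420x560x3 uint8, blue, green, red); there is no depth.
- calibration(name): a dict with "intrinsics" (3x3 intrinsics, pixels), "pose" (4x4, takes a point from camera to world coordinates); the wrist camera has in their place "hand_eye" (4x4, takes a point from camera to tool coordinates, whose origin is the TCP and whose axes are the tool frame's). Camera axes: x right, y up, looking along -z (the intrinsics and any distortion apply to the point x, -y, -z); pixel columns grow to the right and rows downward; lengths in m; the calibration is good to about 2 mm. The wrist camera is an equidistant fisheye: a pixel r from the principal point sees the ray r / f radians off the axis. A picture is of the moment at which its call begins: read the wrist's pose just before it. calibration takes no time and is no camera call.
- close_job(): hands the job in, once; it reports no verdict.
The state is a dict: "time": time; "joints": joint angles; "joint_vel": joint speeds; "joint_efforts": joint torques, N m; "position": TCP position; "tcp_rot": TCP orientation; "ft_force": force on the tool from outside, world axes, zero at the start; "moment": the same for the moment, N m; "grip_width": finger opening in m.
Only numpy, scipy, OpenCV 4.12 (cv2) and the standard library are available. Lean on these libraries where they do the work, as an engineer would, in place of code of your own. Each camera call takes 0.05 s, during which the arm holds its last target. There are 200 camera calls.

## Working session

There is one attempt and no reset: what is moved stays moved. The work goes in short steps, Python scripts to look and compute and a tool call to move; the robot and the scene stay as the last step left them, time stands still between calls to the robot, and variables do not carry over. Pictures are saved under pics/ and viewed, about 8 in all and at most 12, crops included, and the job is handed in when it is done.

Besides the shell and the picture viewer there is one more tool, called after ">>>" by a JSON object that holds its "api" and its "payload", one argument or row to a line. servo_tool: Moves the arm, as the interface text tells. Its arguments: {"type":"object","properties":{"series":{"type":"array"},"hand":{"type":"number"}},"required":["series"]}

```bash
mkdir -p pics; python3 - <<'E'
from rig import *
import cv2
for n in ("scene","top"):
    cv2.imwrite(f"pics/{n}0.png",capture(n)); c=calibration(n); print(n,c["intrinsics"],c["pose"],[k for k in c])
c=calibration("wrist");print(c)
print(sense())
E
```

```text
scene [[406.44093677   0.         277.16480554]
 [  0.         406.44093677 205.08009501]
 [  0.           0.           1.        ]] [[-0.88735021  0.33891393 -0.31264509  0.21623025]
 [-0.46081567 -0.67546552  0.57566939  0.72924462]
 [-0.0160786   0.65489212  0.75555132  0.77251382]
 [ 0.          0.          0.          1.        ]] ['intrinsics', 'pose']
top [[460.23022767   0.         281.41802033]
 [  0.         460.23022767 211.61274426]
 [  0.           0.           1.        ]] [[ 0.02712474  0.98996301 -0.13869928  0.37833297]
 [-0.99960656  0.02785267  0.00330963  0.17156699]
 [ 0.00713956  0.13855494  0.99032901  1.05798111]
 [ 0.          0.          0.          1.        ]] ['intrinsics', 'pose']
{'intrinsics': array([[325.1922621 ,   0.        , 276.82661035],
       [  0.        , 325.1922621 , 207.09495083],
       [  0.        ,   0.        ,   1.        ]]), 'hand_eye': array([[ 9.99999854e-01,  4.62813305e-04,  2.77404282e-04,
         3.45818859e-04],
       [ 5.23380184e-04, -9.57008235e-01, -2.90060278e-01,
        -7.95747668e-02],
       [ 1.31234427e-04,  2.
[... 233 characters left out ...]
6939e-04,
        7.29076896e+01, -6.59461748e+00]), 'joint_vel': array([ 0.03599198,  0.02647848, -0.13995173, -0.10685986, -0.04378848,
        0.06201378]), 'joint_efforts': array([ 6.46959434e-04, -5.16356921e+01, -2.71405810e+01,  6.76395977e-02,
        2.77082843e-02, -3.02581452e-05]), 'position': array([ 0.1319223 , -0.5847069 ,  0.22990783]), 'tcp_rot': array([[ 2.19996772e-01, -9.75500583e-01, -1.82544732e-04],
       [-9.75499279e-01, -2.19996778e-01,  1.60442871e-03],
       [-1.60528039e-03, -1.74896882e-04, -9.99998696e-01]]), 'ft_force': array([-0.48536333, -0.20403029,  0.05622085]), 'moment': array([ 0.01172418, -0.05884695,  0.0271963 ]), 'grip_width': 0.08779019028425315}
```

View pics/scene0.png

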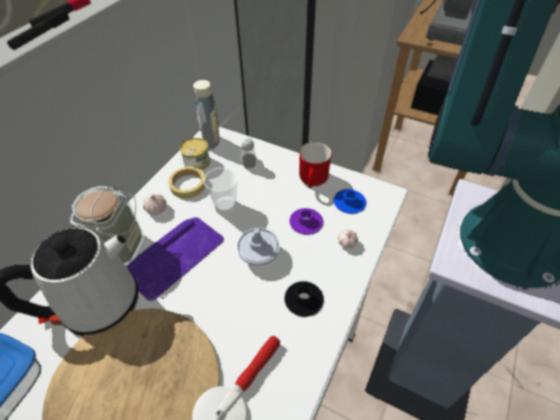

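View pics/top0.png

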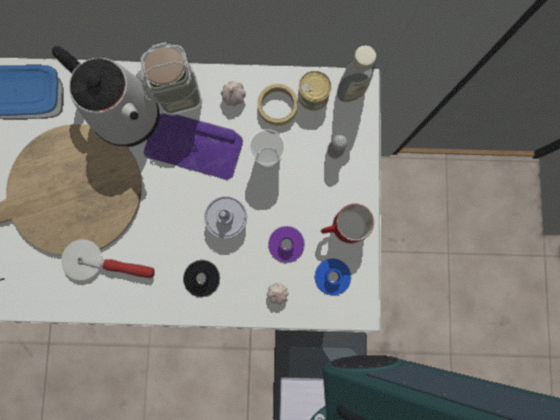

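The scene view shows the silver nested set at (258,246), the mug at (315,165), and the purple, blue and black look-alikes at (306,221), (350,201) and (304,298). The top view shows the same things.

What could be taken for the lid set, by top pixel:
- silver (226,217), with a bright stem and nested cover
- purple (286,244)
- blue (333,277)
- black (202,278)

I choose silver. The mug is the red one at (353,224), and the close crop below checks both.

```bash
cat > h.py <<'E'
from rig import *
import numpy as np, cv2
def ray(name,px,st=None):
    c=calibration(name); K=c["intrinsics"]
    x=(px[0]-K[0,2])/K[0,0]; y=(px[1]-K[1,2])/K[1,1]
    if name=="wrist":
        r=np.hypot(x,y); s=np.sin(r)/max(r,1e-9); d=np.array([x*s,-y*s,-np.cos(r)])
        T=np.eye(4); T[:3,:3]=st["tcp_rot"]; T[:3,3]=st["position"]; P=T@c["hand_eye"]
    else: d=np.array([x,-y,-1.]); P=c["pose"]
    return P[:3,3],P[:3,:3]@d
def plane(name,px,z,st=None):
    o,d=ray(name,px,st); return o+d*(z-o[2])/d[2]
def crop(img,x,y,w,h,k,fn): cv2.imwrite(fn,cv2.resize(img[y:y+h,x:x+w],None,fx=k,fy=k,interpolation=cv2.INTER_CUBIC))
E
python3 - <<'E'
from h import *
t=cv2.imread("pics/top0.png"); s=cv2.imread("pics/scene0.png")
a=cv2.resize(t[180:280,190:390],None,fx=4,fy=4,interpolation=2)[:, :]
b=cv2.resize(s[135:185,230:330],None,fx=4,fy=4,interpolation=2); b2=cv2.resize(s[220:270,220:320],None,fx=4,fy=4,interpolation=2)
cv2.imwrite("pics/crop1.png",np.vstack([a,np.hstack([b,b2])]))
for n,p,z in [("top",(225,214),.093),("top",(354,223),.09),("top",(268,148),.1),("top",(339,143),.09),("top",(278,293),.04)]: print(p,plane(n,p,z).round(4))
for n,p,z in [("scene",(257,233),.093),("scene",(316,155),.09)]: print(p,plane(n,p,z).round(4))
E
```

```text
(225, 214) [0.505  0.2874 0.093 ]
(354, 223) [0.4939 0.0139 0.09  ]
(268, 148) [0.6493 0.2008 0.1   ]
(339, 143) [0.6678 0.0474 0.09  ]
(278, 293) [0.3417 0.1708 0.04  ]
(257, 233) [0.4995 0.299  0.093 ]
(316, 155) [0.4883 0.02   0.09  ]
```

View pics/crop1.png

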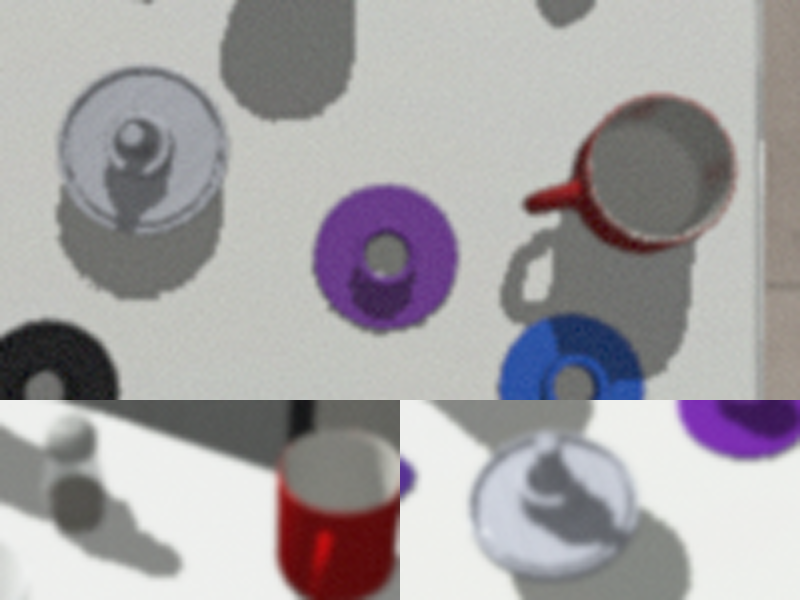

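The crop confirms the silver set: it has a stem through a collar and a lipped dish, while the purple, blue and black parts are bare covers. I'm moving the arm around at height.

>>> {"api": "servo_tool", "payload": {
  "series": [
    {"linear":[0.04,0.02,0.005],"twist":0.134},
    {"linear":[0.04,0.03,0.005],"twist":0.134},
    {"linear":[0.04,0.03,0.005],"twist":0.134},
    {"linear":[0.04,0.03,0.005],"twist":0.134},
    {"linear":[0.04,0.03,0],"twist":0.134},
    {"linear":[0.04,0.03,0],"twist":0.134},
    {"linear":[0.04,0.03,0],"twist":0.134},
    {"linear":[0.04,0.03,0],"twist":0.134},
    {"linear":[0.03,0.035,0],"twist":0.134},
    {"linear":[0.02,0.04,0],"twist":0.134}
  ],
  "hand": -1
}}

```text
time: 1.1
position: [0.5034, -0.2795, 0.2501]
tcp_rot: [[1.0, -0.003, 0.0], [-0.003, -1.0, -0.0], [0.0, 0.0, -1.0]]
ft_force: [1.4, -0.4, 0.4]
grip_width: 0.0877
```

>>> {"api": "servo_tool", "payload": {
  "series": [
    {"linear":[0,0.045,0],"twist":0},
    {"linear":[0,0.045,0],"twist":0},
    {"linear":[0,0.045,0],"twist":0},
    {"linear":[0,0.045,0],"twist":0},
    {"linear":[0,0.04,0],"twist":0},
    {"linear":[0,0.03,0],"twist":0},
    {"linear":[0,0.02,0],"twist":0},
    {"linear":[0,0,0],"twist":0},
    {"linear":[0,0,0],"twist":0}
  ]
}}

```text
time: 2.0
position: [0.5012, -0.0107, 0.2504]
tcp_rot: [[1.0, -0.008, -0.0], [-0.008, -1.0, -0.0], [-0.0, 0.0, -1.0]]
ft_force: [0.3, -0.1, -0.1]
grip_width: 0.0874
```

```bash
python3 - <<'E'
from h import *
st=sense(); im=capture("wrist"); cv2.imwrite("pics/w_mug.png",im); np.save("w_mug.npy",{k:st[k] for k in("tcp_rot","position")},allow_pickle=True)
print(st["position"])
E
```

```text
[ 0.50123087 -0.01072326  0.25037515]
```

View pics/w_mug.png

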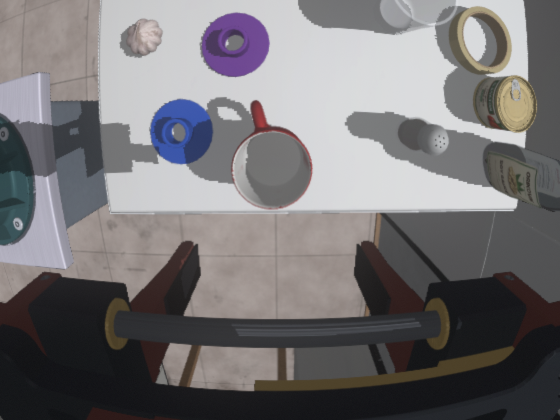

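>>> {"api": "servo_tool", "payload": {
  "series": [
    {"linear":[0,0.045,0],"twist":0},
    {"linear":[0,0.045,0],"twist":0},
    {"linear":[0,0.045,0],"twist":0},
    {"linear":[0,0.045,0],"twist":0},
    {"linear":[0,0.045,0],"twist":0},
    {"linear":[0,0.045,0],"twist":0},
    {"linear":[0,0.03,0],"twist":0.005},
    {"linear":[0,0,0],"twist":0},
    {"linear":[0,0,0],"twist":0}
  ],
  "hand": 0
}}

```text
time: 2.95
position: [0.5018, 0.2885, 0.2501]
tcp_rot: [[1.0, -0.004, -0.001], [-0.004, -1.0, -0.001], [-0.001, 0.001, -1.0]]
ft_force: [0.1, -1.0, 0.6]
grip_width: 0.0439
```

```bash
python3 - <<'E'
from h import *
st=sense(); im=capture("wrist"); cv2.imwrite("pics/w_lid.png",im); np.save("w_lid.npy",{k:st[k] for k in("tcp_rot","position")},allow_pickle=True)
print(st["position"],st["grip_width"])
E
```

```text
[0.50177828 0.28848149 0.25013828] 0.043882004913019294
```

View pics/w_lid.png

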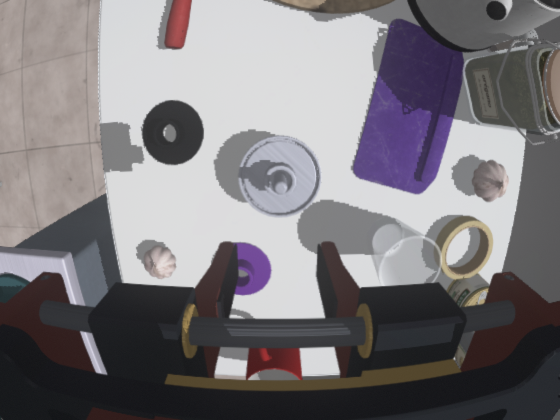

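The first wrist view (before the move to the lid) shows the mug's rim centred at about (272,167). The second shows the lid set's dish at (280,175) with the stem top at about (282,184). Next I fit circles to the back-projected outlines.

```bash
cat >> h.py <<'E'
def circ(P):
    from scipy.optimize import least_squares
    f=lambda q: np.hypot(P[:,0]-q[0],P[:,1]-q[1])-q[2]
    r=least_squares(f,[*P[:,:2].mean(0),.04],loss="soft_l1",f_scale=.001); return r.x.round(4),np.abs(f(r.x)).mean().round(4)
E
python3 - <<'E'
from h import *
L=lambda n:np.load(n,allow_pickle=True).item()
im=cv2.imread("pics/w_mug.png").astype(int); st=L("w_mug.npy")
red=((im[...,2]-im[...,1])>45).astype(np.uint8)
# outermost red along rays from the rim centre, and innermost red
o=[];i_=[]
for a in np.arange(0,360,3):
    u=np.array([np.cos(np.radians(a)),np.sin(np.radians(a))]);rr=np.arange(28,48,.25)
    v=[red[int(round(167+r*u[1])),int(round(272+r*u[0]))] for r in rr]
    k=np.flatnonzero(v)
    if len(k): o.append((272+rr[k[-1]]*u[0],167+rr[k[-1]]*u[1])); i_.append((272+rr[k[0]]*u[0],167+rr[k[0]]*u[1]))
for nm,q in(("outer",o),("inner",i_)): print(nm,len(q),circ(np.array([plane("wrist",p,.09,st) for p in q])))
im=cv2.imread("pics/w_lid.png"); st=L("w_lid.npy"); f=im.astype(int)
m=((f[...,0]-f[...,2])>10).astype(np.uint8); m[:, :200]=0; m[:,345:]=0; m[:120]=0; m[228:]=0
m=cv2.morphologyEx(m,cv2.MORPH_OPEN,np.ones((3,3)))
c=max(cv2.findContours(m,0,1)[0],key=cv2.contourArea)
h=cv2.convexHull(c)[:,0]; print(cv2.boundingRect(c))
print("lip",circ(np.array([plane("wrist",p,.040,st) for p in h])))
print("stemtop guess",plane("wrist",(282,184),.093,st).round(4))
big=cv2.resize(im[120:230,225:335],None,fx=5,fy=5,interpolation=2); cv2.imwrite("pics/lidbig.png",big)
# same lip fit in top view
t=cv2.imread("pics/top0.png");print("top lip",plane("top",(225.8,217.5),.04).round(4),"stem",plane("top",(223.3,214.5),.093).round(4),"mug",plane("top",(355,222),.09).round(4))
E
```

```text
outer 48 (array([0.4944, 0.0118, 0.0408]), np.float64(0.0013))
inner 48 (array([0.4954, 0.0113, 0.0391]), np.float64(0.0003))
(239, 136, 78, 77)
lip (array([0.5014, 0.2944, 0.0449]), np.float64(0.0007))
stemtop guess [0.5066 0.2968 0.093 ]
top lip [0.5042 0.2917 0.04  ] stem [0.5039 0.291  0.093 ] mug [0.4961 0.0118 0.09  ]
```

View pics/lidbig.png

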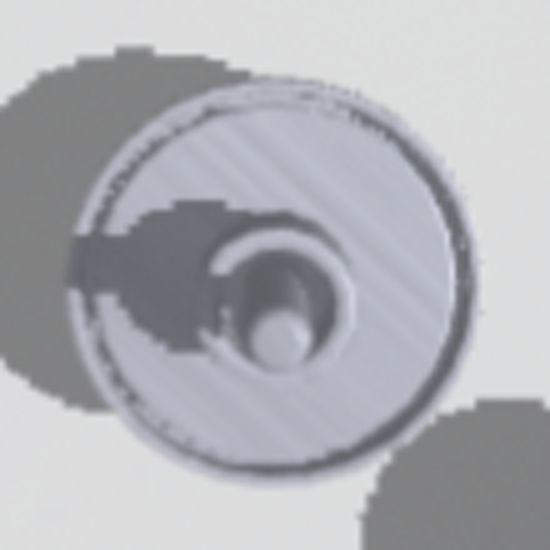

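The crop shows the lip spanning columns 68–478 and rows 77–487, with the stem top at about (279,338) in crop pixels. The cover sits well within the dish.

```bash
python3 - <<'E'
from h import *
st=np.load("w_lid.npy",allow_pickle=True).item()
P=lambda x,y:(225+(x+.5)/5-.5,120+(y+.5)/5-.5)
for p in[(68,282),(478,282),(273,77),(273,487)]: print(plane("wrist",P(*p),.041,st).round(4))
print(plane("wrist",P(279,338),.093,st).round(4))
E
```

```text
[0.4571 0.2947 0.041 ]
[0.5512 0.2944 0.041 ]
[0.5043 0.3412 0.041 ]
[0.504 0.245 0.041]
[0.505  0.2936 0.093 ]
```

>>> {"api": "servo_tool", "payload": {
  "series": [
    {"linear":[0.0025,0.0045,-0.03],"twist":0.004},
    {"linear":[0,0,-0.04],"twist":0},
    {"linear":[0,0,-0.04],"twist":0},
    {"linear":[0,0,-0.03],"twist":0},
    {"linear":[0,0,-0.015],"twist":0},
    {"linear":[0,0,0],"twist":0},
    {"linear":[0,0,0],"twist":0},
    {"linear":[0,0,0],"twist":0}
  ]
}}

```text
time: 3.8
position: [0.5052, 0.2934, 0.0969]
tcp_rot: [[1.0, -0.001, 0.002], [-0.001, -1.0, 0.001], [0.002, -0.001, -1.0]]
ft_force: [0.3, 0.3, -0.0]
grip_width: 0.0439
```

```bash
python3 - <<'E'
from h import *
st=sense(); im=capture("wrist"); print(st["position"],st["ft_force"])
crop(im,160,120,240,160,3,"pics/w_near.png")
E
```

```text
[0.50516079 0.29339708 0.09693358] [ 0.25575852  0.29659936 -0.01433043]
```

View pics/w_near.png

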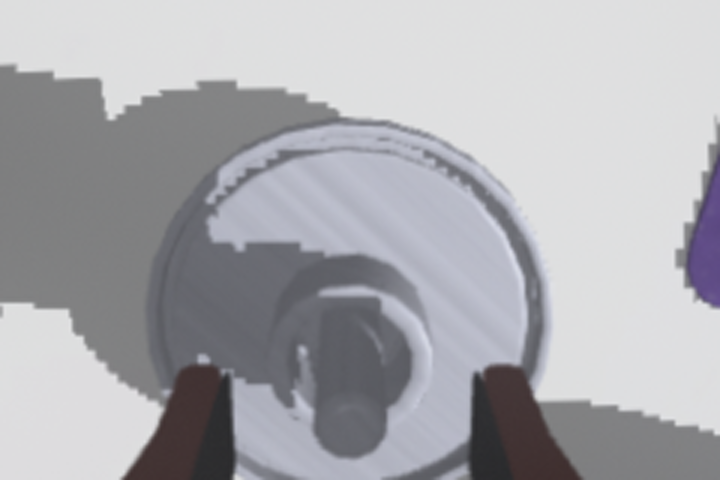

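The stem is midway between the fingers, at about (352,430) in the crop against a finger midline of 352. I'm lowering and gripping.

>>> {"api": "servo_tool", "payload": {
  "series": [
    {"linear":[0,0,-0.012],"twist":0},
    {"linear":[0,0,-0.0115],"twist":0},
    {"linear":[0,0,0],"twist":0},
    {"linear":[0,0,0],"twist":0},
    {"linear":[0,0,0],"twist":0}
  ]
}}

```text
time: 4.35
position: [0.5039, 0.2939, 0.072]
tcp_rot: [[1.0, 0.0, -0.0], [0.0, -1.0, -0.0], [-0.0, 0.0, -1.0]]
ft_force: [-0.2, -0.4, 0.5]
grip_width: 0.0434
```

>>> {"api": "servo_tool", "payload": {
  "series": [
    {"linear":[0,0,0],"twist":0},
    {"linear":[0,0,0],"twist":0},
    {"linear":[0,0,0],"twist":0},
    {"linear":[0,0,0],"twist":0},
    {"linear":[0,0,0],"twist":0},
    {"linear":[0,0,0],"twist":0},
    {"linear":[0,0,0],"twist":0},
    {"linear":[0,0,0],"twist":0}
  ],
  "hand": 1
}}

```text
time: 5.15
position: [0.504, 0.2938, 0.0721]
tcp_rot: [[1.0, 0.0, 0.0], [0.0, -1.0, 0.0], [0.0, -0.0, -1.0]]
ft_force: [0.2, -0.2, -0.2]
grip_width: 0.0135
```

>>> {"api": "servo_tool", "payload": {
  "series": [
    {"linear":[0,0,0.005],"twist":0},
    {"linear":[0,0,0.01],"twist":0},
    {"linear":[0,0,0.02],"twist":0},
    {"linear":[0,0,0.025],"twist":0},
    {"linear":[0,0,0.025],"twist":0},
    {"linear":[0,0,0.025],"twist":0},
    {"linear":[0,0,0.015],"twist":0},
    {"linear":[0,0,0.005],"twist":0},
    {"linear":[0,0,0],"twist":0},
    {"linear":[0,0,0],"twist":0}
  ]
}}

```text
time: 6.15
position: [0.5032, 0.2935, 0.2014]
tcp_rot: [[1.0, -0.0, -0.001], [-0.0, -1.0, -0.001], [-0.001, 0.001, -1.0]]
ft_force: [0.0, -0.0, -1.6]
grip_width: 0.0134
```

>>> {"api": "servo_tool", "payload": {
  "series": [
    {"linear":[0,-0.01,0],"twist":0},
    {"linear":[-0.001,-0.02,0],"twist":0},
    {"linear":[-0.001,-0.025,0],"twist":0},
    {"linear":[-0.001,-0.025,0],"twist":0},
    {"linear":[-0.001,-0.025,0],"twist":0},
    {"linear":[-0.001,-0.025,0],"twist":0},
    {"linear":[-0.001,-0.025,0],"twist":0},
    {"linear":[-0.001,-0.025,0],"twist":0},
    {"linear":[-0.001,-0.025,0],"twist":0},
    {"linear":[-0.001,-0.025,0],"twist":0}
  ]
}}

```text
time: 7.15
position: [0.4938, 0.0622, 0.2012]
tcp_rot: [[1.0, -0.0, -0.002], [-0.0, -1.0, -0.0], [-0.002, 0.0, -1.0]]
ft_force: [0.5, -0.7, -2.0]
grip_width: 0.0131
```

>>> {"api": "servo_tool", "payload": {
  "series": [
    {"linear":[0,-0.02,0],"twist":0},
    {"linear":[0,-0.015,0],"twist":0},
    {"linear":[0,-0.01,0],"twist":0},
    {"linear":[0,-0.005,0],"twist":0},
    {"linear":[0,-0.002,0],"twist":0},
    {"linear":[0,0,0],"twist":0},
    {"linear":[0,0,0],"twist":0},
    {"linear":[0,0,0],"twist":0}
  ]
}}

```text
time: 7.95
position: [0.4949, 0.0123, 0.202]
tcp_rot: [[1.0, 0.001, -0.0], [0.001, -1.0, 0.0], [-0.0, -0.0, -1.0]]
ft_force: [0.5, -0.8, -2.0]
grip_width: 0.0134
```

```bash
python3 - <<'E'
from h import *
st=sense(); im=capture("wrist"); s=capture("scene"); t=capture("top"); print(st["position"],st["ft_force"],st["grip_width"])
a=cv2.resize(im[90:290,140:420],(560,400),interpolation=2)
b=cv2.resize(s[100:200,245:385],(420,300),interpolation=2)
cv2.imwrite("pics/over.png",np.vstack([np.pad(cv2.resize(a,(420,300)),((0,0),(0,0),(0,0))),b]))
E
```

```text
[0.49486737 0.01233216 0.20203826] [ 0.47107269 -0.77406735 -2.02204109] 0.013366986840689845
```

View pics/over.png

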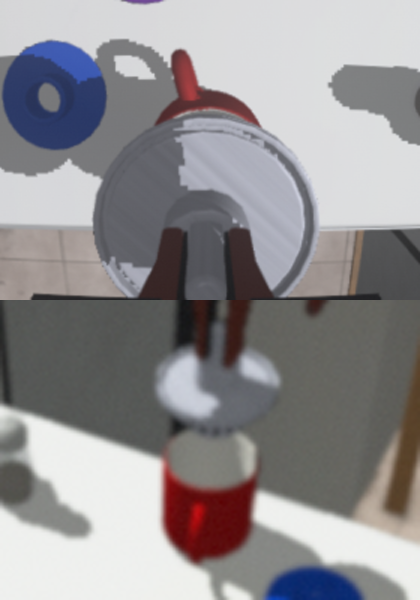

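The lid set is held level above the mug and centred on its mouth. I'm lowering in stages and watching the force.

>>> {"api": "servo_tool", "payload": {
  "series": [
    {"linear":[0,-0.0008,-0.01],"twist":0},
    {"linear":[0,0,-0.015],"twist":0},
    {"linear":[0,0,-0.01],"twist":0},
    {"linear":[0,0,-0.005],"twist":0},
    {"linear":[0,0,-0.003],"twist":0},
    {"linear":[0,0,-0.003],"twist":0},
    {"linear":[0,0,-0.003],"twist":0},
    {"linear":[0,0,0],"twist":0}
  ]
}}

```text
time: 8.9
position: [0.4948, 0.011, 0.1529]
tcp_rot: [[1.0, -0.0, -0.0], [-0.0, -1.0, 0.0], [-0.0, -0.0, -1.0]]
ft_force: [0.1, 1.1, -3.2]
grip_width: 0.0137
```

>>> {"api": "servo_tool", "payload": {
  "series": [
    {"linear":[0,0,-0.003],"twist":0},
    {"linear":[0,0,-0.003],"twist":0},
    {"linear":[0,0,-0.003],"twist":0},
    {"linear":[0,0,-0.003],"twist":0},
    {"linear":[0,0,-0.003],"twist":0},
    {"linear":[0,0,-0.002],"twist":0},
    {"linear":[0,0,0],"twist":0},
    {"linear":[0,0,0],"twist":0}
  ]
}}

```text
time: 9.7
position: [0.4949, 0.011, 0.136]
tcp_rot: [[1.0, 0.0, -0.0], [0.0, -1.0, 0.0], [-0.0, -0.0, -1.0]]
ft_force: [-0.6, 0.8, -2.5]
grip_width: 0.0134
```

>>> {"api": "servo_tool", "payload": {
  "series": [
    {"linear":[0,0,-0.0015],"twist":0},
    {"linear":[0,0,-0.0015],"twist":0},
    {"linear":[0,0,-0.001],"twist":0},
    {"linear":[0,0,0],"twist":0},
    {"linear":[0,0,0],"twist":0}
  ]
}}

```text
time: 10.2
position: [0.4949, 0.011, 0.132]
tcp_rot: [[1.0, -0.0, -0.0], [-0.0, -1.0, 0.0], [-0.0, -0.0, -1.0]]
ft_force: [-0.4, -0.8, -2.1]
grip_width: 0.0132
```

>>> {"api": "servo_tool", "payload": {
  "series": [
    {"linear":[0,0,-0.001],"twist":0},
    {"linear":[0,0,0],"twist":0},
    {"linear":[0,0,0],"twist":0}
  ]
}}

```text
time: 10.5
position: [0.4949, 0.011, 0.131]
tcp_rot: [[1.0, 0.0, -0.0], [0.0, -1.0, -0.0], [-0.0, 0.0, -1.0]]
ft_force: [-0.8, -0.0, -2.8]
grip_width: 0.0132
```

>>> {"api": "servo_tool", "payload": {
  "series": [
    {"linear":[0,0,-0.0005],"twist":0},
    {"linear":[0,0,-0.0005],"twist":0},
    {"linear":[0,0,0],"twist":0},
    {"linear":[0,0,0],"twist":0}
  ]
}}

```text
time: 10.9
position: [0.4951, 0.011, 0.1303]
tcp_rot: [[1.0, -0.0, 0.0], [-0.0, -1.0, 0.0], [0.0, -0.0, -1.0]]
ft_force: [-0.6, -0.2, 1.0]
grip_width: 0.0134
```

>>> {"api": "servo_tool", "payload": {
  "series": [
    {"linear":[0,0,-0.0005],"twist":0},
    {"linear":[0,0,0],"twist":0},
    {"linear":[0,0,0],"twist":0}
  ]
}}

```text
time: 11.2
position: [0.4952, 0.011, 0.1302]
tcp_rot: [[1.0, -0.0, 0.001], [-0.0, -1.0, 0.0], [0.001, -0.0, -1.0]]
ft_force: [-2.0, 0.8, 6.4]
grip_width: 0.0135
```

Contact was at the expected height. I'm easing the load and then releasing the stem, opening only part way.

>>> {"api": "servo_tool", "payload": {
  "series": [
    {"linear":[0,0,-0.0],"twist":0},
    {"linear":[0,0,0.0005],"twist":0},
    {"linear":[0,0,0],"twist":0}
  ]
}}

```text
time: 11.5
position: [0.4951, 0.011, 0.1303]
tcp_rot: [[1.0, -0.0, 0.0], [-0.0, -1.0, 0.0], [0.0, -0.0, -1.0]]
ft_force: [-0.6, 0.5, 4.5]
grip_width: 0.0132
```

>>> {"api": "servo_tool", "payload": {
  "series": [
    {"linear":[0,0,0],"twist":0},
    {"linear":[0,0,0],"twist":0},
    {"linear":[0,0,0],"twist":0},
    {"linear":[0,0,0],"twist":0},
    {"linear":[0,0,0],"twist":0},
    {"linear":[0,0,0],"twist":0}
  ],
  "hand": -0.18
}}

```text
time: 12.1
position: [0.4949, 0.011, 0.13]
tcp_rot: [[1.0, -0.0, -0.0], [-0.0, -1.0, 0.0], [-0.0, -0.0, -1.0]]
ft_force: [-0.9, 0.5, 0.7]
grip_width: 0.0514
```

```bash
python3 - <<'E'
from h import *
st=sense(); im=capture("wrist"); s=capture("scene"); print(st["position"],st["ft_force"],st["grip_width"])
a=cv2.resize(im[110:260,170:380],(420,300),interpolation=2)
b=cv2.resize(s[100:200,245:385],(420,300),interpolation=2)
cv2.imwrite("pics/rel.png",np.vstack([a,b]))
E
```

```text
[0.494861   0.01096943 0.12999165] [-0.87583339  0.51103741  0.72932861] 0.051405754917255936
```

View pics/rel.png

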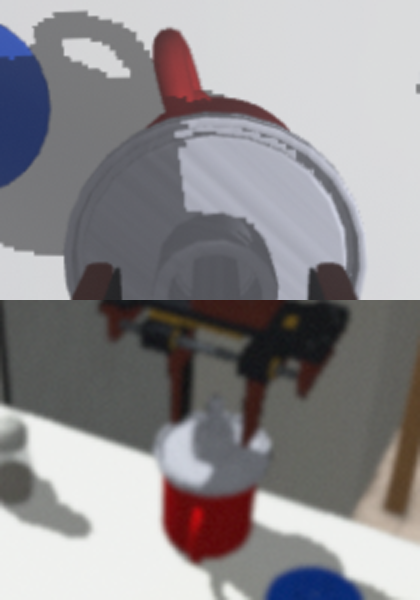

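The strainer is seated level on the mug, and the collar is centred between the open fingers (crop 217 against midline 215). Next I lower around the collar.

>>> {"api": "servo_tool", "payload": {
  "series": [
    {"linear":[0,0,-0.006],"twist":0},
    {"linear":[0,0,-0.007],"twist":0},
    {"linear":[0,0,-0.006],"twist":0},
    {"linear":[0,0,-0.002],"twist":0},
    {"linear":[0,0,0],"twist":0},
    {"linear":[0,0,0],"twist":0}
  ]
}}

```text
time: 12.8
position: [0.4949, 0.011, 0.109]
tcp_rot: [[1.0, -0.0, -0.0], [-0.0, -1.0, 0.0], [-0.0, -0.0, -1.0]]
ft_force: [0.4, -0.4, -0.2]
grip_width: 0.0517
```

>>> {"api": "servo_tool", "payload": {
  "series": [
    {"linear":[0,0,0],"twist":0},
    {"linear":[0,0,0],"twist":0},
    {"linear":[0,0,0],"twist":0},
    {"linear":[0,0,0],"twist":0},
    {"linear":[0,0,0],"twist":0},
    {"linear":[0,0,0],"twist":0}
  ],
  "hand": 0.3
}}

```text
time: 13.4
position: [0.4951, 0.011, 0.1092]
tcp_rot: [[1.0, -0.0, 0.0], [-0.0, -1.0, -0.0], [0.0, 0.0, -1.0]]
ft_force: [-0.7, 0.4, 1.5]
grip_width: 0.0343
```

>>> {"api": "servo_tool", "payload": {
  "series": [
    {"linear":[0,0,0],"twist":0},
    {"linear":[0,0,0],"twist":0},
    {"linear":[0,0,0],"twist":0},
    {"linear":[0,0,0],"twist":0}
  ],
  "hand": 1
}}

```text
time: 13.8
position: [0.4951, 0.011, 0.1092]
tcp_rot: [[1.0, -0.0, 0.0], [-0.0, -1.0, -0.0], [0.0, 0.0, -1.0]]
ft_force: [0.7, 0.8, 2.4]
grip_width: 0.0346
```

>>> {"api": "servo_tool", "payload": {
  "series": [
    {"linear":[0,0,0.002],"twist":0},
    {"linear":[0,0,0.003],"twist":0},
    {"linear":[0,0,0.004],"twist":0},
    {"linear":[0,0,0.004],"twist":0},
    {"linear":[0,0,0],"twist":0}
  ]
}}

```text
time: 14.3
position: [0.4953, 0.0109, 0.1227]
tcp_rot: [[1.0, 0.0, 0.001], [0.0, -1.0, -0.0], [0.001, 0.0, -1.0]]
ft_force: [0.2, -0.0, -0.8]
grip_width: 0.0343
```

```bash
python3 - <<'E'
from h import *
st=sense(); im=capture("wrist"); s=capture("scene"); print(st["position"],st["ft_force"],st["grip_width"])
a=cv2.resize(im[110:260,170:380],(420,300),interpolation=2)
b=cv2.resize(s[100:200,245:385],(420,300),interpolation=2)
cv2.imwrite("pics/lift1.png",np.vstack([a,b]))
E
```

```text
[0.49529071 0.0109375  0.12265823] [ 0.20901284 -0.03779697 -0.79196902] 0.03426637669966094
```

View pics/lift1.png

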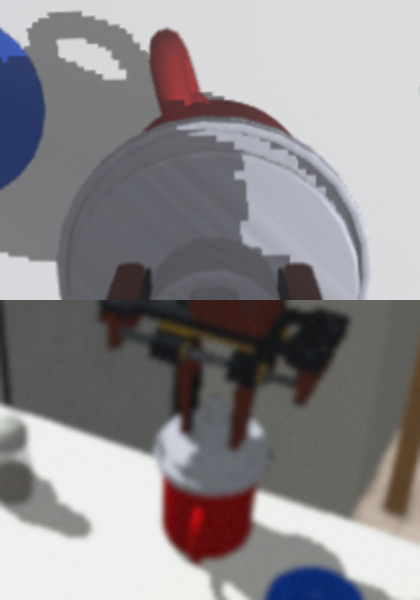

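The force reads −0.8 N, which is the cover's weight alone, and the strainer is still in place. I'm continuing straight up.

>>> {"api": "servo_tool", "payload": {
  "series": [
    {"linear":[0,0,0.004],"twist":0},
    {"linear":[0,0,0.008],"twist":0},
    {"linear":[0,0,0.01],"twist":0},
    {"linear":[0,0,0.01],"twist":0},
    {"linear":[0,0,0.01],"twist":0},
    {"linear":[0,0,0.01],"twist":0},
    {"linear":[0,0,0.01],"twist":0},
    {"linear":[0,0,0.006],"twist":0},
    {"linear":[0,0,0.003],"twist":0},
    {"linear":[0,0,0],"twist":0}
  ]
}}

```text
time: 15.4
position: [0.4951, 0.011, 0.1934]
tcp_rot: [[1.0, 0.0, 0.001], [0.0, -1.0, -0.0], [0.001, 0.0, -1.0]]
ft_force: [-0.5, -0.1, -0.9]
grip_width: 0.0345
```

>>> {"api": "servo_tool", "payload": {
  "series": [
    {"linear":[0,0,0],"twist":0},
    {"linear":[0,0,0],"twist":0},
    {"linear":[0,0,0],"twist":0},
    {"linear":[0,0,0],"twist":0}
  ]
}}

```text
time: 15.8
position: [0.4947, 0.011, 0.1928]
tcp_rot: [[1.0, -0.0, -0.001], [-0.0, -1.0, 0.0], [-0.001, -0.0, -1.0]]
ft_force: [-0.3, -0.2, -0.9]
grip_width: 0.0343
```

```bash
python3 - <<'E'
from h import *
st=sense(); im=capture("wrist"); s=capture("scene");t=capture("top"); print(st["position"],st["ft_force"],st["grip_width"],st["tcp_rot"].round(3).tolist())
a=cv2.resize(t[120:320,190:390],(400,400),interpolation=2)
b=cv2.resize(s[75:215,245:385],(400,400),interpolation=2)
cv2.imwrite("pics/fin.png",np.hstack([a,b]))
E
```

```text
[0.49471109 0.01097787 0.19276006] [-0.3409215  -0.20662468 -0.92406241] 0.034258359435336866 [[1.0, -0.0, -0.001], [-0.0, -1.0, 0.0], [-0.001, -0.0, -1.0]]
```

View pics/fin.png

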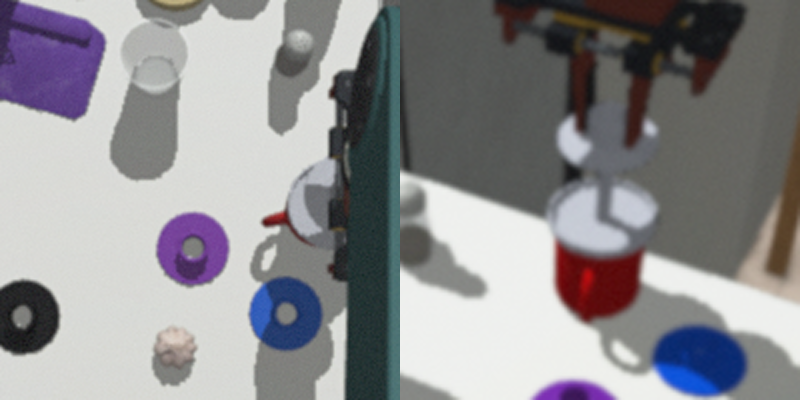

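The cover is held level, about 26 mm above the stem's top. The strainer is seated in the mug and the bystanders are unmoved. I'm handing in.

```bash
python3 -c "
from rig import *
print(close_job())"
```

```text
the job is handed in; nothing more can be done
None
```

The job is done and handed in at about 16 s of the 51 s allowed. I gripped the silver nested set by the stem and lowered it into the red mug until it made contact. Contact came at the expected height, with about 6 N of push, which I eased before letting go of the stem. I then lifted the cover alone by its collar, straight up 84 mm.

**Last checks:**
- **Cover:** it is held level, with about 0.9 N of hanging weight, which matches the cover alone. By calculation its underside is about 26 mm above the stem's top.
- **Strainer and mug:** the strainer looks level on the rim. The mug looks upright and shows no sign of having moved.
- **Bystanders:** the glass, shaker and garlic, and the look-alike covers, appear untouched.

**Disagreements:**
- The gripper read 34.3 mm on the 36 mm collar and 13.4 mm on the 14 mm stem. The grip held steady both times.
- The first colour-mask fit of the lid was off by about 3 mm. I replaced it with readings taken by eye from a close crop, which agreed with the top camera to about 2 mm.

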